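# Clamp a batten in the holding jig with its hold-down screw

### The job

Load the dark batten into the holding jig: lay it flat on the bed under the screw and push it gently home, snug against both the end stop and the side fence. Then turn the round knob to bring the screw's pad down, your grip sinking with the knob so that the jig is not hauled off the desk, and tighten it by feel until the batten is held firmly, with a clamping force of about 50 N, without crushing the wood. Leave it clamped and let go, without shoving the jig about or disturbing the other things on the desk.

Things in the scene. Friction and masses are not known exactly. Their poses are not given: they have to be found in the camera images.
- dark_batten: dark brown wooden batten, 40 wide x 240 long x 24 mm high, about 0.15 kg, lying flat and loose on the desk; origin at the centre of its underside, its y axis along its length, z up. Either end may go to the end stop.
- jig: holding jig, 1.9 kg, standing loose on the desk: plywood bed 330 (x) x 130 (y) x 18 mm. Origin on the desk under the bed's centre; x runs along the bed from its open front to the iron C-frame at the rear, y left, z up. The batten is home when its origin is at x = -45, y = 0, z = 18 mm, its length along x. The screw axis is at x = +35, y = 0; in front of x = 10 mm nothing stands over the bed.
- end_stop (a point): middle of the stopping face of the end stop, at x = +75, y = 0, z = 28 mm of the jig, with the jig's axes: a hardwood block 58 mm wide, top 20 mm above the bed. Behind it the frame's upright, 34 mm wide, carries an arm forward over the bed to the screw: underside 73 mm, top of its threaded bush 106 mm above the desk.
- side_fence (a point): middle of the guiding face of the side fence, at x = +12, y = +20, z = 26 mm of the jig, with the jig's axes: a hardwood rail left of the batten's place, from x = -45 to +70 mm of the jig, 22 mm wide, top 16 mm above the bed. A batten on the bed has its top 42 mm above the desk. Clamped with under 25 N it would shift under work; above 100 N the pad dents it.
- screw_knob: round ribbed black knob, 44 mm across, 24 mm high, origin at its centre, turning with it; at the start 139 to 144 mm above the desk. Clockwise from above screws it down, 3.0 mm a radian, against 0.3 Nm of friction; each 10 N of clamping force adds 0.03 Nm, within some 0.03 rad. Stays where left. The 28 mm steel pad below is worn: its underside is 88.5 to 91.5 mm below this point.
- offcut_3: bystander: weathered wooden stick 30 x 190 x 20 mm, shorter and slimmer than the batten; origin at the centre of its underside, y along its length. It lies at one side of the jig, the batten at the other.
- try_square: bystander: try square 120 x 210 x 18 mm lying flat; origin at the centre of its underside
- chisel: bystander: chisel 270 mm long, lying flat; origin at the centre of its underside
- pencil_flat: bystander: flat carpenter's pencil 163 mm long; origin at the centre of its underside
- marking_gauge: bystander: wooden marking gauge 62 x 200 x 67 mm; origin at the centre of its underside

How it is judged:
By the outcome, as a careful person would: the job done as asked, in the order asked, and still so for the second after the job is handed in, with the robot touching nothing.
It also fails if it takes over 72 s, if anything falls off the work surface, if the arm or the gripper's body presses on something with over 40 N, if the wrist force passes 120 N, or if a joint passes its speed limit or range.

### The arm

A 6-joint arm with a two-finger parallel gripper is mounted at the origin on a cart in front of the work surface, level with it; the furniture and walls round the work are solid. World frame = base frame: x ahead of the robot, y to its left, z up, the work surface at z = 0. Lengths are in mm, angles in degrees, forces in N, time in s.
With the tool pointing down it reaches from about 250 to 775 mm from the base axis. Payload 4 kg.
Tool frame: the origin (TCP) lies at the very end of the fingers, on their centre line; the grasp point (between the pads) lies 19 mm behind it; z points along the fingers, y is the line along which they close (so a half turn about z gives the same grasp; the last joint's range is limited). The gripper opens to 94 mm and grips with 3 to 60 N. Pads are 16 mm wide; open, the fingers measure 119 mm over their backs; the gripper's body (75 mm by 177 mm) begins 78 mm behind the grasp point.
Start: joints at [60.499, 4.996, 78.535, -0, 96.463, -5.907], TCP at [220.154, 504.036, 205.506] pointing down, gripper open.
Joint ranges: [-177.83, 177.83], [-43.37, 116.18], [15.69, 146.23], [-61.86, 241.86], [9.47, 152.12], [-147.06, 147.06]. Speed limits (degrees/s): [159.86, 159.86, 180, 180, 180, 180].

### API

Orientations are given as [roll, pitch, yaw] about the fixed x, y, z axes, in that order (R = Rz(yaw) Ry(pitch) Rx(roll)).
In Python, from station import r gives the robot as it stands.
- The arm moves only by the tool servo_tool, never from a script. Its arguments are lists of equal length, an entry for each row: "gripper": the opening, from -1 (shut) to 1 (fully open); "translation": the shift along the world's x, y, z in m, a list of three; "twist": the turn, a rotation vector about the world's x, y, z in degrees, a list of three. In form: {"gripper": [gripper, ...], "translation": [[dx, dy, dz], ...], "twist": [[wx, wy, wz], ...]}. A call has 1 to 10 rows; each row is the pose to reach, as a shift and turn from the pose commanded when the call began; what a row does not reach only later rows make up. A row lasts 1/12 s, in which the tool goes at most 41.7 mm and 7.16 degrees, less where a joint would pass 70% of its speed; a pose out of reach is approached as far as the arm can. A call with a gripper value outside its range is refused whole. The fingers move at their own pace and stop on an object; "newtons" is the grip in N (left out, the last holds). Time passes only in rows, so rows that repeat a pose let the fingers close. It gives the time, the measured TCP pose, the force, the opening and the grip force at its end, in the units of the state.
- r.read_state(): the state, without advancing time (a new reading comes with each control period).
- r.grab_frame(name): name is "scene" or "top" or "wrist"; returns a dict with "frame" (420x560x3 uint8, red, green, blue), "depth" (420x560 float32, mm along the optical axis (not along the pixel's ray), 0 where there is no reading), "camera_matrix" (3x3 intrinsics, pixels), "R" (3x3) and "t" (3): a world point X has camera coordinates R X + t. Camera axes: x right, y down, z forward; pixel columns grow to the right and rows downward; lengths in mm; the calibration is good to about 2 mm. A picture is of the moment at which its call begins.
- r.job_done(): hands the job in; it is judged then, once.
The state is a dict: "time": time; "joints": joint angles; "dq": joint speeds; "tau": joint torques, N m; "position": TCP position; "tool_rot": TCP orientation; "wrist_force": force on the tool from outside, world axes, zero at the start; "wrist_torque": the same for the moment, N m; "gripper_width": finger opening in mm; "grasp_force": force on a finger pad.
Only numpy, scipy, OpenCV 4.12 (cv2) and the standard library are available. Lean on these libraries where they do the work, as an engineer would, in place of code of your own. Each camera call takes 0.05 s, during which the arm holds its last target. There are 200 camera calls.

## Working session

There is one attempt and no reset: what is moved stays moved. The work goes in short steps, Python scripts to look and compute and a tool call to move; the robot and the scene stay as the last step left them, time stands still between calls to the robot, and variables do not carry over. Pictures are saved under pics/ and viewed, at most 10 in all, crops included, and the job is handed in when it is done.

Besides the shell and the picture viewer there is one more tool, called after ">>>" as name(argument=value, ...) on one line, values as JSON. servo_tool: Moves the arm, as the interface text tells. Its arguments: {"type":"object","properties":{"gripper":{"type":"array"},"translation":{"type":"array"},"twist":{"type":"array"},"newtons":{"type":"number"}},"required":["gripper","translation","twist"]}

```bash
mkdir -p pics; ls; python3 - <<'E'
from station import r
import cv2,numpy as np
s=r.read_state();print({k:np.round(v,2).tolist() for k,v in s.items()})
for n in("top","scene"):
    f=r.grab_frame(n);np.savez(f"{n}0.npz",**f);cv2.imwrite(f"pics/{n}0.png",f["frame"][:,:,::-1]);print(n,f["camera_matrix"].round(1).tolist(),f["R"].round(3).tolist(),f["t"].round(1).tolist())
E
```

```text
pics
{'time': 0.0, 'joints': [60.5, 5.04, 78.62, 0.0, 96.46, -5.91], 'dq': [0.01, -0.15, -0.0, -0.01, 0.07, 0.01], 'tau': [0.0, -34.02, -30.24, 0.07, 0.03, -0.0], 'position': [219.86, 503.54, 204.32], 'tool_rot': [-179.87, -0.01, 156.41], 'wrist_force': [-0.78, -0.04, 0.63], 'wrist_torque': [0.0, -0.06, -0.01], 'grasp_force': 0.0, 'gripper_width': 94.32}
top [[409.5, 0.0, 282.0], [0.0, 409.5, 203.4], [0.0, 0.0, 1.0]] [[0.019, -1.0, -0.013], [-0.982, -0.016, -0.189], [0.189, 0.017, -0.982]] [-77.7, 558.7, 1130.7]
scene [[466.5, 0.0, 275.5], [0.0, 466.5, 219.5], [0.0, 0.0, 1.0]] [[0.743, -0.669, -0.02], [-0.382, -0.399, -0.834], [0.55, 0.627, -0.552]] [-434.3, 278.0, 1069.2]
```

View pics/top0.png

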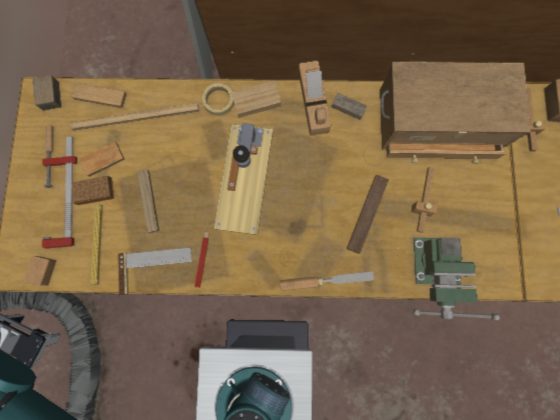

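View pics/scene0.png

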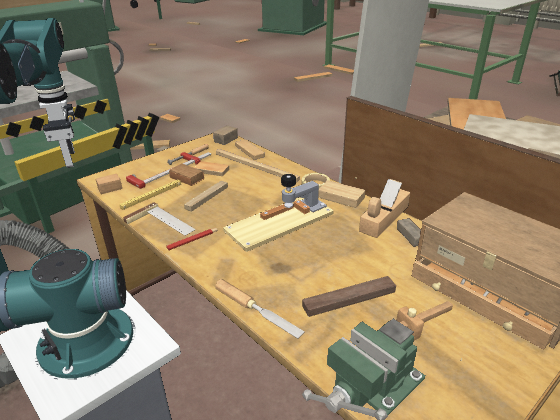

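The top view shows the dark batten at about (368,214), right of the jig. The jig bed runs from (238,230) at its open front to (250,130) at the rear. The knob is at (241,155) and the fence at (233,172). The pencil is at (201,260), the chisel at (325,281) and the offcut at (148,200). The scene view agrees.

```bash
cat > h.py <<'E'
import numpy as np,cv2
def world(f):
    K,R,t,d=f["camera_matrix"],f["R"],f["t"],f["depth"].astype(float)
    v,u=np.indices(d.shape)
    c=np.stack([(u-K[0,2])/K[0,0]*d,(v-K[1,2])/K[1,1]*d,d],-1)
    w=(c-t)@R; w[d==0]=np.nan
    return w
def rect(p):
    c,s,a=cv2.minAreaRect(p.astype(np.float32)); return np.round(c,1),np.round(s,1),round(a,2),cv2.boxPoints((c,s,a)).round(1).tolist()
def pca(p):
    m=p.mean(0);u,s,v=np.linalg.svd(p-m,full_matrices=False);return m.round(1),np.degrees(np.arctan2(v[0,1],v[0,0])).round(2)
E
python3 - <<'E'
from h import *
for n in("top","scene"):
    f=np.load(n+"0.npz");w=world(f);g=f["frame"].astype(int);z=w[...,2];hsv=cv2.cvtColor(f["frame"],cv2.COLOR_RGB2HSV)
    def roi(x0,x1,y0,y1,z0,z1):return (w[...,0]>x0)&(w[...,0]<x1)&(w[...,1]>y0)&(w[...,1]<y1)&(z>z0)&(z<z1)
    if n=="top":
        print("px",[ (q,w[q[1],q[0]].round(0).tolist()) for q in[(368,214),(240,200),(250,130),(241,155),(233,180),(201,260),(325,281),(148,200),(426,200),(300,250)]])
    b=roi(250,620,-330,-110,16,30)&(g.sum(2)<260)
    print(n,"batten",b.sum(),np.median(z[b]),rect(w[b][:,:2]),pca(w[b][:,:2]))
    j=roi(300,720,-30,180,11,24)
    print(" bed",j.sum(),np.median(z[j]),rect(w[j][:,:2]),pca(w[j][:,:2]))
    k=roi(450,680,0,120,125,170)
    print(" knob",k.sum(),np.percentile(z[k],[5,50,95]),rect(w[k][:,:2]))
    k2=roi(450,680,0,120,148,170)
    print(" knobtop",k2.sum(),rect(w[k2][:,:2]))
    fe=roi(400,720,0,150,30,37);print(" fence",fe.sum(),rect(w[fe][:,:2]))
E
```

```text
px [((368, 214), [538.0, -321.0, 25.0]), ((240, 200), [575.0, 58.0, 19.0]), ((250, 130), [766.0, 28.0, 96.0]), ((241, 155), [672.0, 44.0, 153.0]), ((233, 180), [632.0, 80.0, 33.0]), ((201, 260), [396.0, 168.0, 5.0]), ((325, 281), [342.0, -194.0, 23.0]), ((148, 200), [570.0, 334.0, 19.0]), ((426, 200), [581.0, -489.0, 33.0]), ((300, 250), [430.0, -123.0, 4.0])]
top batten 587 24.39003889581207 (array([ 453.9, -259.9]), array([ 85.6, 334. ]), 51.82, [[296.20001220703125, -190.3000030517578], [558.7000122070312, -396.70001220703125], [611.5999755859375, -329.3999938964844], [349.1000061035156, -123.0]]) (array([ 494.7, -298.6]), np.float64(157.47))
 bed 2991 18.53859132983958 (array([518.4,  71.2]), array([150. , 433.8]), 77.65, [[290.5, 44.400001525878906], [714.2000122070312, -48.400001525878906], [746.2999877929688, 98.0999984741211], [322.6000061035156, 190.89999389648438]]) (array([583.8,  52.5]), np.float64(163.33))
 knob 137 [137.36465204 152.31484814 155.76733702] (array([668.2,  44.5]), array([43.3, 22.4]), 88.51, [[656.5, 23.100000381469727], [678.7999877929688, 22.5], [680.0,
[... 1020 characters left out ...]
.float64(163.55))
 knob 118 [131.36526134 146.58631998 154.48551398] (array([667.5,  43.7]), array([22.3, 44.3]), 1.37, [[655.7999877929688, 65.5999984741211], [656.9000244140625, 21.299999237060547], [679.2000122070312, 21.899999618530273], [678.0999755859375, 66.0999984741211]])
 knobtop 53 (array([667.5,  44.1]), array([22.2, 43.6]), 1.06, [[656.0, 65.69999694824219], [656.7999877929688, 22.100000381469727], [679.0, 22.600000381469727], [678.2000122070312, 66.0999984741211]])
 fence 130 (array([668.9,  68.8]), array([ 51.6, 137. ]), 62.41, [[596.2000122070312, 77.5999984741211], [717.5999755859375, 14.199999809265137], [741.5, 59.900001525878906], [620.0999755859375, 123.30000305175781]])
```

```bash
cat >> h.py <<'E'
def blob(m,seed=None):
    n,l,s,_=cv2.connectedComponentsWithStats(m.astype(np.uint8),connectivity=4)
    return l==(1+np.argmax(s[1:,4]))
E
python3 - <<'E'
from h import *
for n in("top","scene"):
    f=np.load(n+"0.npz");w=world(f);g=f["frame"].astype(int);z=w[...,2]
    def roi(x0,x1,y0,y1,z0,z1):return (w[...,0]>x0)&(w[...,0]<x1)&(w[...,1]>y0)&(w[...,1]<y1)&(z>z0)&(z<z1)
    def rep(name,m):
        m=blob(m);print(n,name,m.sum(),np.percentile(z[m],[5,50,95]).round(1),rect(w[m][:,:2]),pca(w[m][:,:2]))
    rep("batten",roi(380,700,-420,-200,19,30))
    rep("bed",roi(300,820,-50,200,14,23))
    rep("knob",roi(600,740,0,120,147,170))
    rep("fence",roi(500,820,0,150,30,36.5))
    rep("offcut",roi(400,720,240,450,15,25))
    rep("chisel",roi(250,420,-330,-100,8,35))
    rep("pencil",roi(300,520,120,220,3,14)&(g[...,0]>g[...,1]+60))
E
```

```text
top batten 1087 [20.7 24.4 28.4] (array([ 541.1, -322.2]), array([ 40.7, 240.5]), 68.05, [[422.0, -296.20001220703125], [645.0, -386.1000061035156], [660.2999877929688, -348.29998779296875], [437.20001220703125, -258.3999938964844]]) (array([ 539. , -321.2]), np.float64(158.02))
top bed 3282 [15.1 18.6 22.1] (array([644.6,  48.7]), array([130.3, 330. ]), 83.41, [[473.20001220703125, 3.0], [801.0, -34.900001525878906], [816.0, 94.5], [488.20001220703125, 132.39999389648438]]) (array([612.6,  48.1]), np.float64(171.43))
top knob 205 [149.2 152.7 156. ] (array([678.2,  44.5]), array([44.8, 42.6]), 36.22, [[647.5, 48.400001525878906], [672.7000122070312, 14.100000381469727], [708.9000244140625, 40.599998474121094], [683.7000122070312, 74.9000015258789]]) (array([678.5,  44.6]), np.float64(88.45))
top fence 177 [30.9 33.9 36.1] (array([651. ,  78.8]), array([22.3, 96.2]), 83.01, [[601.9000244140625, 73.5999984741211], [697.4000244140625, 61.900001525878906], [700.0999755859375, 84.0], [604.5999755859375, 95.69999694824219]]) (array([647.7,  80.1]), np.float64(175.54))
top offcut 626 [16.5
[... 2011 characters left out ...]
5], [480.79998779296875, 292.79998779296875], [666.9000244140625, 339.0], [657.4000244140625, 377.3999938964844]]) (array([563.4, 331.5]), np.float64(-165.97))
scene chisel 837 [14.2 18.4 30.6] (array([ 347.6, -214.4]), array([ 32.1, 234.6]), 7.97, [[315.5, -100.4000015258789], [348.0, -332.79998779296875], [379.79998779296875, -328.29998779296875], [347.20001220703125, -96.0]]) (array([ 344.2, -213.2]), np.float64(-81.11))
scene pencil 213 [ 4.1  7.8 11.2] (array([390.8, 169.3]), array([ 27.8, 144.4]), 83.33, [[317.5, 163.89999389648438], [460.8999938964844, 147.10000610351562], [464.1000061035156, 174.6999969482422], [320.79998779296875, 191.5]]) (array([388.1, 165.2]), np.float64(173.44))
```

>>> servo_tool(gripper=[1,1,1,1,1,1,1,1,1,1], translation=[[0.013,-0.038,0],[0.026,-0.077,0],[0.039,-0.116,0],[0.052,-0.155,0],[0.065,-0.194,0],[0.078,-0.233,0],[0.091,-0.272,0],[0.104,-0.311,0],[0.117,-0.35,0],[0.13,-0.389,0]], twist=[[0,0,0],[0,0,0],[0,0,0],[0,0,0],[0,0,0],[0,0,0],[0,0,0],[0,0,0.5],[0,0,1],[0,0,1.6]])

```text
time: 0.93
position: [349.9, 113.2, 205.3]
tool_rot: [180.0, 0.0, 158.1]
wrist_force: [1.1, 0.5, 1.1]
gripper_width: 93.8
grasp_force: 0.0
```

>>> servo_tool(gripper=[1,1,1,1,1,1,1,1,1,1,1], translation=[[0.013,-0.038,0]], twist=[[0,0,0]])

```text
invalid input at $.translation: expected 11 entries
```

>>> servo_tool(gripper=[1,1,1,1,1,1,1,1,1,1], translation=[[0.013,-0.038,0],[0.026,-0.077,0],[0.039,-0.116,0],[0.052,-0.155,0],[0.065,-0.194,0],[0.078,-0.233,0],[0.091,-0.272,0],[0.104,-0.311,0],[0.117,-0.35,-0.01],[0.13,-0.385,-0.02]], twist=[[0,0,0],[0,0,0],[0,0,0],[0,0,0],[0,0,0],[0,0,0],[0,0,0],[0,0,0],[0,0,0],[0,0,0]])

```text
time: 1.77
position: [480.5, -272.6, 185.4]
tool_rot: [-180.0, 0.1, 157.9]
wrist_force: [0.6, 0.2, 0.2]
gripper_width: 94.1
grasp_force: 0.0
```

>>> servo_tool(gripper=[1,1,1,1], translation=[[0.01,-0.02,-0.03],[0.015,-0.031,-0.06],[0.015,-0.031,-0.075],[0.015,-0.031,-0.075]], twist=[[0,0,0],[0,0,0],[0,0,0],[0,0,0]])

```text
time: 2.1
position: [492.3, -299.7, 104.1]
tool_rot: [179.8, -0.6, 157.9]
wrist_force: [0.5, 0.3, -1.4]
gripper_width: 93.6
grasp_force: 0.0
```

```bash
python3 - <<'E'
from station import r
from h import *
s=r.read_state();print({k:np.round(s[k],2).tolist() for k in("time","joints","position","tool_rot","wrist_force","wrist_torque")})
f=r.grab_frame("wrist");np.savez("w1.npz",**f);cv2.imwrite("pics/w1.png",f["frame"][:,:,::-1])
w=world(f);z=w[...,2]
m=blob((z>19)&(z<30)&(abs(w[...,0]-540)<160)&(abs(w[...,1]+320)<110));print(m.sum(),np.percentile(z[m],[5,50,95]),rect(w[m][:,:2]),pca(w[m][:,:2]))
E
```

```text
{'time': 2.1, 'joints': [-36.98, 11.16, 83.19, 0.01, 86.31, -104.91], 'position': [492.25, -299.72, 104.12], 'tool_rot': [179.82, -0.65, 157.93], 'wrist_force': [0.49, 0.32, -1.41], 'wrist_torque': [0.03, 0.02, 0.05]}
7101 [21.21354885 22.34640571 23.45406257] (array([ 506.3, -306.4]), array([ 40.1, 163.7]), 68.18, [[422.79998779296875, -294.6000061035156], [574.7999877929688, -355.5], [589.7000122070312, -318.20001220703125], [437.79998779296875, -257.3999938964844]]) (array([ 500.4, -304. ]), np.float64(-21.86))
```

View pics/w1.png

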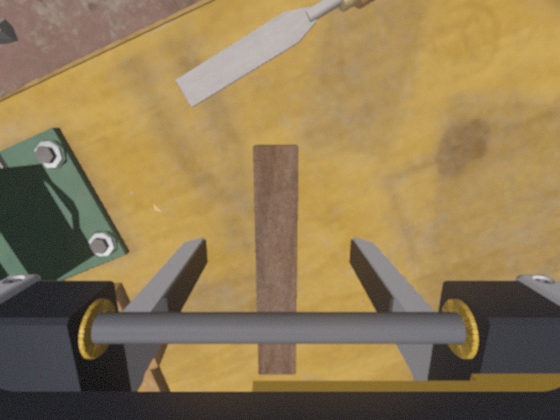

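The batten lies centred between the fingers: near end at pixels (255–297,145), chisel blade clear at (190,90), vise plate clear at (125,250). The wrist fix agrees with the top view to about 1 mm, so I go down and grasp.

>>> servo_tool(gripper=[1,1,1,1,1,1], translation=[[0,0.001,-0.03],[0,0.001,-0.06],[0,0.001,-0.085],[0,0.001,-0.1],[0,0.001,-0.104],[0,0.001,-0.104]], twist=[[0,0,0],[0,0,0],[0,0,0],[0,0,0],[0,0,0],[0,0,0]])

```text
time: 2.65
position: [495.2, -299.6, 6.9]
tool_rot: [180.0, -0.0, 158.0]
wrist_force: [-0.7, -0.2, 0.9]
gripper_width: 93.7
grasp_force: 0.0
```

>>> servo_tool(gripper=[-0.3,-0.3,-0.3,-0.3,-0.3,-0.3,-0.3,-0.3], translation=[[0,0,0],[0,0,0],[0,0,0],[0,0,0],[0,0,0],[0,0,0],[0,0,0],[0,0,0]], twist=[[0,0,0],[0,0,0],[0,0,0],[0,0,0],[0,0,0],[0,0,0],[0,0,0],[0,0,0]], newtons=40)

```text
time: 3.32
position: [495.1, -300.1, 6.5]
tool_rot: [-180.0, -0.0, 158.0]
wrist_force: [-0.9, -1.8, 0.4]
gripper_width: 44.1
grasp_force: 0.5
```

>>> servo_tool(gripper=[-1,-1,-1,-1], translation=[[0,0,0],[0,0,0],[0,0,0],[0,0,0]], twist=[[0,0,0],[0,0,0],[0,0,0],[0,0,0]], newtons=40)

```text
time: 3.65
position: [495.0, -300.2, 6.5]
tool_rot: [-180.0, -0.0, 158.0]
wrist_force: [-0.9, -0.5, 0.3]
gripper_width: 39.5
grasp_force: 40.0
```

>>> servo_tool(gripper=[-1,-1,-1,-1,-1,-1,-1,-1,-1,-1], translation=[[0,0,0.01],[0,0,0.03],[0,0.01,0.05],[-0.004,0.035,0.065],[-0.01,0.065,0.07],[-0.015,0.095,0.07],[-0.02,0.13,0.07],[-0.025,0.165,0.07],[-0.03,0.2,0.07],[-0.034,0.235,0.07]], twist=[[0,0,0],[0,0,0],[0,0,0],[0,0,1],[0,0,2],[0,0,4],[0,0,6],[0,0,8],[0,0,10],[0,0,12]])

```text
time: 4.48
position: [460.3, -63.0, 76.8]
tool_rot: [179.9, -0.0, 170.1]
wrist_force: [0.6, -0.8, -2.0]
gripper_width: 39.7
grasp_force: 40.0
```

>>> servo_tool(gripper=[-1,-1,-1,-1,-1,-1,-1,-1], translation=[[-0.003,0.03,0],[-0.006,0.06,0],[-0.007,0.09,0],[-0.007,0.11,0],[-0.007,0.122,0],[-0.007,0.129,0],[-0.007,0.13,0],[-0.007,0.13,0]], twist=[[0,0,1],[0,0,2],[0,0,3],[0,0,3.4],[0,0,3.4],[0,0,3.4],[0,0,3.4],[0,0,3.4]])

```text
time: 5.15
position: [454.0, 65.1, 76.6]
tool_rot: [-180.0, -0.0, 173.4]
wrist_force: [-0.6, -0.1, -1.3]
gripper_width: 39.3
grasp_force: 40.0
```

```bash
python3 - <<'E'
from station import r
from h import *
s=r.read_state();print({k:np.round(s[k],2).tolist() for k in("time","joints","position","tool_rot","wrist_force","wrist_torque","gripper_width")})
for n in ("wrist","top"):
    f=r.grab_frame(n);np.savez(n+"2.npz",**f);cv2.imwrite(f"pics/{n}2.png",f["frame"][:,:,::-1])
w=world(f);z=w[...,2];g=f["frame"].astype(int)
b=blob((z>55)&(z<98)&(w[...,0]>505)&(w[...,0]<668)&(abs(w[...,1]-50)<60));print("batten",b.sum(),np.percentile(z[b],[5,50,95]),rect(w[b][:,:2]),pca(w[b][:,:2]), np.polyfit(w[b][:,0],z[b],1))
j=blob((z>14)&(z<23)&(w[...,0]>400)&(abs(w[...,1]-50)<130)&(w[...,0]<830));print("bed",rect(w[j][:,:2]))
E
```

```text
{'time': 5.15, 'joints': [1.07, -3.08, 101.61, -0.01, 81.48, -82.37], 'position': [454.03, 65.07, 76.62], 'tool_rot': [-179.99, -0.01, 173.44], 'wrist_force': [-0.59, -0.14, -1.32], 'wrist_torque': [0.04, 0.08, 0.0], 'gripper_width': 39.31}
batten 372 [82.16393509 93.83169794 96.92050844] (array([565.8,  49.1]), array([ 40.1, 116.8]), 83.96, [[505.6000061035156, 35.29999923706055], [621.7999877929688, 23.0], [626.0, 62.900001525878906], [509.79998779296875, 75.19999694824219]]) (array([583.2,  43.5]), np.float64(-174.46)) [2.19084376e-02 8.00435980e+01]
bed (array([654.1,  25.4]), array([ 86.1, 307.5]), 83.47, [[496.5, 0.10000000149011612], [802.0, -34.900001525878906], [811.7999877929688, 50.70000076293945], [506.29998779296875, 85.5999984741211]])
```

View pics/wrist2.png

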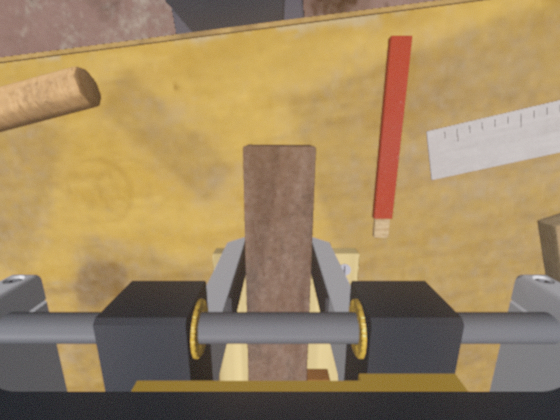

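The batten is gripped with its rear end toward the robot at (280,145), the bed front edge shows at (213–358,250), and the pencil at (395,130) is clear. Batten and jig are parallel within about 0.5°. I lower to just above the bed, then slide forward.

>>> servo_tool(gripper=[-1,-1,-1,-1,-1,-1], translation=[[0,0,-0.015],[0,0,-0.032],[0,0,-0.044],[0,0,-0.049],[0,0,-0.0495],[0,0,-0.0495]], twist=[[0,0,0],[0,0,0],[0,0,0],[0,0,0],[0,0,0],[0,0,0]])

```text
time: 5.75
position: [454.3, 64.5, 27.1]
tool_rot: [180.0, -0.0, 173.3]
wrist_force: [-0.1, 0.2, -2.1]
gripper_width: 39.7
grasp_force: 40.0
```

>>> servo_tool(gripper=[-1,-1,-1,-1,-1,-1,-1,-1,-1,-1], translation=[[0.007,-0.0008,0],[0.017,-0.002,0],[0.027,-0.0031,0],[0.037,-0.0043,0],[0.047,-0.0054,0],[0.057,-0.0066,0],[0.067,-0.0077,0],[0.075,-0.0087,0],[0.08,-0.0092,0],[0.082,-0.0095,0]], twist=[[0,0,0],[0,0,0],[0,0,0],[0,0,0],[0,0,0],[0,0,0],[0,0,0],[0,0,0],[0,0,0],[0,0,0]])

```text
time: 6.58
position: [537.0, 55.4, 26.9]
tool_rot: [180.0, -0.0, 173.4]
wrist_force: [-0.3, -1.1, -1.5]
gripper_width: 39.8
grasp_force: 40.0
```

```bash
python3 - <<'E'
from station import r
from h import *
s=r.read_state();print({k:np.round(s[k],2).tolist() for k in("time","position","tool_rot","wrist_force","wrist_torque","gripper_width")})
fs=[r.grab_frame(n) for n in ("scene","top")]
cv2.imwrite("pics/m3.png",np.hstack([cv2.resize(fs[0]["frame"][150:300,200:360],(400,375)),cv2.resize(fs[1]["frame"][100:250,170:330],(400,375))])[:,:,::-1])
E
```

```text
{'time': 6.58, 'position': [537.01, 55.41, 26.85], 'tool_rot': [180.0, -0.0, 173.4], 'wrist_force': [-0.26, -1.12, -1.52], 'wrist_torque': [0.05, 0.04, -0.02], 'gripper_width': 39.76}
```

View pics/m3.png

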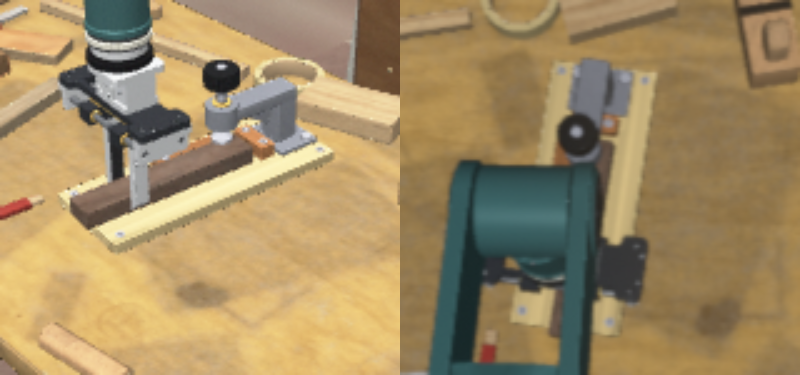

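The scene crop (left) shows the batten over the bed and under the pad at (225,135), about 10 mm short of the stop at (260,140). Now a slow approach by force.

>>> servo_tool(gripper=[-1,-1,-1,-1,-1,-1,-1], translation=[[0.001,0,-0.001],[0.002,-0.0002,-0.0015],[0.003,-0.0003,-0.0015],[0.004,-0.0005,-0.0015],[0.005,-0.0006,-0.0015],[0.006,-0.0007,-0.0015],[0.006,-0.0007,-0.0015]], twist=[[0,0,0],[0,0,0],[0,0,0],[0,0,0],[0,0,0],[0,0,0],[0,0,0]])

```text
time: 7.27
position: [542.4, 54.8, 25.6]
tool_rot: [180.0, 0.0, 173.4]
wrist_force: [-0.3, -0.5, -1.9]
gripper_width: 39.7
grasp_force: 40.0
```

>>> servo_tool(gripper=[-1,-1,-1], translation=[[0.001,-0.0001,0],[0.0015,-0.0002,0],[0.0015,-0.0002,0]], twist=[[0,0,0],[0,0,0],[0,0,0]])

```text
time: 7.52
position: [543.8, 54.6, 25.5]
tool_rot: [180.0, 0.0, 173.4]
wrist_force: [-0.2, 0.4, -1.5]
gripper_width: 39.4
grasp_force: 40.0
```

>>> servo_tool(gripper=[-1,-1,-1], translation=[[0.001,-0.0001,0],[0.002,-0.0002,0],[0.002,-0.0002,0]], twist=[[0,0,0],[0,0,0],[0,0,0]])

```text
time: 7.77
position: [545.9, 54.4, 25.5]
tool_rot: [180.0, 0.0, 173.4]
wrist_force: [-0.6, 0.6, -1.3]
gripper_width: 39.7
grasp_force: 40.0
```

>>> servo_tool(gripper=[-1,-1,-1], translation=[[0.0005,-0.0001,0],[0.001,-0.0001,0],[0.001,-0.0001,0]], twist=[[0,0,0],[0,0,0],[0,0,0]])

```text
time: 8.02
position: [546.7, 54.3, 25.5]
tool_rot: [180.0, 0.0, 173.4]
wrist_force: [-0.7, 0.4, -1.6]
gripper_width: 39.8
grasp_force: 40.0
```

>>> servo_tool(gripper=[-1,-1,-1], translation=[[0.0005,-0.0001,0],[0.001,-0.0001,0],[0.001,-0.0001,0]], twist=[[0,0,0],[0,0,0],[0,0,0]])

```text
time: 8.27
position: [547.8, 54.2, 25.5]
tool_rot: [180.0, 0.0, 173.4]
wrist_force: [-0.2, -0.0, -1.6]
gripper_width: 39.4
grasp_force: 40.0
```

>>> servo_tool(gripper=[-1,-1,-1], translation=[[0.0005,-0.0001,0],[0.0007,-0.0001,0],[0.0007,-0.0001,0]], twist=[[0,0,0],[0,0,0],[0,0,0]])

```text
time: 8.52
position: [548.4, 54.1, 25.5]
tool_rot: [180.0, 0.0, 173.4]
wrist_force: [0.6, -0.4, -1.0]
gripper_width: 39.6
grasp_force: 40.0
```

>>> servo_tool(gripper=[-1,-1,-1], translation=[[0.0004,0,0],[0.0007,-0.0001,0],[0.0007,-0.0001,0]], twist=[[0,0,0],[0,0,0],[0,0,0]])

```text
time: 8.77
position: [548.6, 54.1, 25.3]
tool_rot: [180.0, -0.1, 173.4]
wrist_force: [-1.4, 0.5, -1.5]
gripper_width: 39.5
grasp_force: 40.0
```

>>> servo_tool(gripper=[-1,-1,-1], translation=[[0.0004,0,0],[0.0007,-0.0001,0],[0.0007,-0.0001,0]], twist=[[0,0,0],[0,0,0],[0,0,0]])

```text
time: 9.02
position: [548.7, 54.0, 25.1]
tool_rot: [-180.0, -0.1, 173.4]
wrist_force: [-5.0, 0.9, -1.1]
gripper_width: 39.3
grasp_force: 40.0
```

The end stop was reached at about 5 N with the arm compliant. I ease off, lower to the bed, then move sideways to the fence.

>>> servo_tool(gripper=[-1,-1,-1], translation=[[-0.0008,0.0001,-0.0005],[-0.0008,0.0001,-0.001],[-0.0008,0.0001,-0.001]], twist=[[0,0,0],[0,0,0],[0,0,0]])

```text
time: 9.27
position: [548.7, 54.1, 24.6]
tool_rot: [180.0, -0.0, 173.4]
wrist_force: [-3.8, 0.4, 0.4]
gripper_width: 39.9
grasp_force: 40.0
```

>>> servo_tool(gripper=[-1,-1,-1,-1], translation=[[0.0001,0.001,0],[0.0002,0.002,0],[0.0003,0.0025,0],[0.0003,0.0025,0]], twist=[[0,0,0],[0,0,0],[0,0,0],[0,0,0]])

```text
time: 9.6
position: [548.7, 55.3, 24.7]
tool_rot: [-179.9, -0.1, 173.3]
wrist_force: [-5.5, -2.9, 0.9]
gripper_width: 39.7
grasp_force: 40.0
```

>>> servo_tool(gripper=[-1,-1,-1], translation=[[0.0001,0.0007,0],[0.0001,0.0012,0],[0.0001,0.0012,0]], twist=[[0,0,0],[0,0,0],[0,0,0]])

```text
time: 9.85
position: [548.8, 56.3, 24.5]
tool_rot: [-179.9, -0.1, 173.3]
wrist_force: [-5.4, -3.1, 1.5]
gripper_width: 39.9
grasp_force: 40.1
```

>>> servo_tool(gripper=[-1,-1,-1], translation=[[-0.001,0.0001,0.0005],[-0.003,0.0003,0.001],[-0.003,0.0003,0.001]], twist=[[0,0,0],[0,0,0],[0,0,0]])

```text
time: 10.1
position: [547.2, 58.2, 25.9]
tool_rot: [180.0, 0.1, 173.4]
wrist_force: [0.3, 0.1, -1.3]
gripper_width: 40.0
grasp_force: 40.0
```

>>> servo_tool(gripper=[-1,-1,-1], translation=[[0.0001,0.0007,0],[0.0001,0.001,0],[0.0001,0.001,0]], twist=[[0,0,0],[0,0,0],[0,0,0]])

```text
time: 10.35
position: [546.8, 59.3, 25.6]
tool_rot: [180.0, 0.0, 173.4]
wrist_force: [0.0, -0.1, -2.1]
gripper_width: 40.1
grasp_force: 40.0
```

```bash
python3 - <<'E'
from station import r
from h import *
s=r.read_state();print({k:np.round(s[k],2).tolist() for k in("time","position","tool_rot","wrist_force","wrist_torque","gripper_width")})
for n in("scene","top"):
    f=r.grab_frame(n);w=world(f);z=w[...,2]
    def roi(x0,x1,y0,y1,z0,z1):return (w[...,0]>x0)&(w[...,0]<x1)&(w[...,1]>y0)&(w[...,1]<y1)&(z>z0)&(z<z1)
    for nm,m in(("knob",roi(600,740,0,120,147,170)),("batt",roi(480,720,0,100,38,48)),("bed",roi(430,820,-50,200,14,23))):
        m=blob(m);print(n,nm,m.sum(),rect(w[m][:,:2]))
    if n=="scene":cv2.imwrite("pics/m4.png",cv2.resize(f["frame"][160:260,220:350],(780,600),interpolation=cv2.INTER_CUBIC)[:,:,::-1])
E
```

```text
{'time': 10.35, 'position': [546.8, 59.27, 25.6], 'tool_rot': [179.98, 0.04, 173.42], 'wrist_force': [0.02, -0.09, -2.11], 'wrist_torque': [-0.0, 0.12, -0.05], 'gripper_width': 40.13}
scene knob 105 (array([678.4,  44.7]), array([47.1, 42.4]), 36.67, [[646.9000244140625, 47.599998474121094], [672.2000122070312, 13.600000381469727], [710.0, 41.70000076293945], [684.5999755859375, 75.69999694824219]])
scene batt 364 (array([643.1,  49.5]), array([ 52.2, 159.2]), 81.98, [[560.7000122070312, 34.70000076293945], [718.2999877929688, 12.5], [725.5999755859375, 64.30000305175781], [568.0, 86.5]])
scene bed 1027 (array([640.5,   7. ]), array([ 55.9, 331. ]), 82.39, [[472.70001220703125, 1.2999999523162842], [800.7999877929688, -42.599998474121094], [808.2000122070312, 12.800000190734863], [480.1000061035156, 56.599998474121094]])
top knob 199 (array([680.6,  44.3]), array([40.7, 44. ]), 5.78, [[658.0999755859375, 64.0999984741211], [662.5, 20.399999618530273], [703.0999755859375, 24.5], [698.5999755859375, 68.19999694824219]])
top batt 71 (array([673. ,  28.4]), array([11.9, 83.7]), 83.18, [[630.7000122070312, 27.5], [713.7999877929688, 17.5], [715.2000122070312, 29.299999237060547], [632.0999755859375, 39.20000076293945]])
top bed 767 (array([699.7,  -1.7]), array([ 43.2, 210.3]), 83.08, [[592.5999755859375, -10.5], [801.4000244140625, -35.79999923706055], [806.7000122070312, 7.099999904632568], [597.9000244140625, 32.400001525878906]])
```

View pics/m4.png

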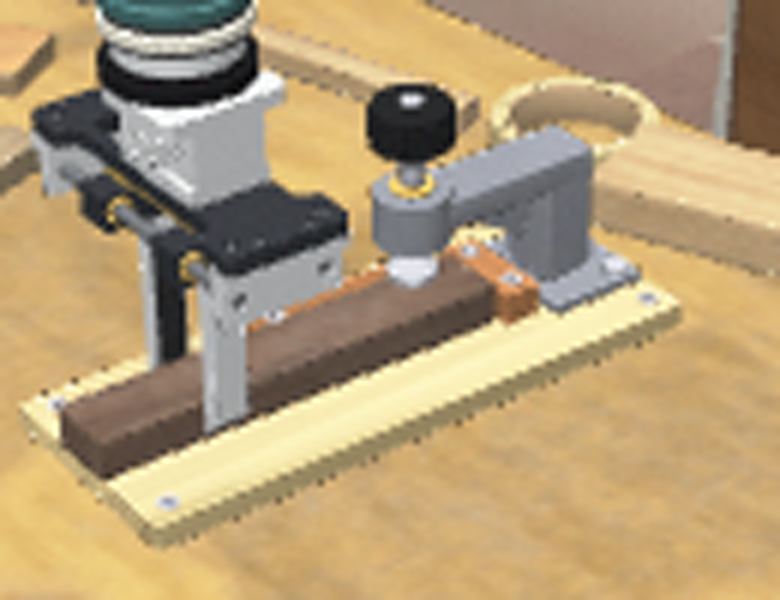

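The batten lies on the bed, its end at the stop (500,280), clear of the pad. The jig has not moved. I continue sideways until the fence is felt.

>>> servo_tool(gripper=[-1,-1,-1], translation=[[0,0.0004,0],[0.0001,0.0008,0],[0.0001,0.0008,0]], twist=[[0,0,0],[0,0,0],[0,0,0]])

```text
time: 10.7
position: [546.6, 59.9, 25.5]
tool_rot: [180.0, 0.0, 173.4]
wrist_force: [0.2, -0.3, -0.8]
gripper_width: 39.6
grasp_force: 40.0
```

>>> servo_tool(gripper=[-1,-1,-1], translation=[[0,0.0004,0],[0.0001,0.0008,0],[0.0001,0.0008,0]], twist=[[0,0,0],[0,0,0],[0,0,0]])

```text
time: 10.95
position: [546.7, 60.7, 25.5]
tool_rot: [180.0, 0.0, 173.4]
wrist_force: [0.4, -0.4, -2.5]
gripper_width: 39.8
grasp_force: 40.0
```

>>> servo_tool(gripper=[-1,-1,-1], translation=[[0,0.0004,0],[0,0.0006,0],[0,0.0006,0]], twist=[[0,0,0],[0,0,0],[0,0,0]])

```text
time: 11.2
position: [546.7, 61.3, 25.5]
tool_rot: [180.0, 0.0, 173.4]
wrist_force: [-0.0, -0.1, -1.7]
gripper_width: 39.5
grasp_force: 40.0
```

>>> servo_tool(gripper=[-1,-1,-1], translation=[[0,0.0004,0],[0.0001,0.0007,0],[0.0001,0.0007,0]], twist=[[0,0,0],[0,0,0],[0,0,0]])

```text
time: 11.45
position: [546.7, 61.6, 25.5]
tool_rot: [-180.0, -0.0, 173.4]
wrist_force: [-0.6, -1.3, -0.7]
gripper_width: 39.6
grasp_force: 40.0
```

>>> servo_tool(gripper=[-1,-1,-1], translation=[[0,0.0004,0],[0.0001,0.0007,0],[0.0001,0.0007,0]], twist=[[0,0,0],[0,0,0],[0,0,0]])

```text
time: 11.7
position: [546.6, 61.8, 25.5]
tool_rot: [-179.9, -0.0, 173.4]
wrist_force: [-1.0, -3.9, -0.5]
gripper_width: 39.5
grasp_force: 40.0
```

```bash
python3 - <<'E'
from station import r
s=r.read_state();print(s["position"],s["tool_rot"],s["wrist_force"],s["wrist_torque"])
E
```

```text
[546.6203195   61.75840732  25.48761101] [-1.79907297e+02 -2.44343231e-02  1.73378874e+02] [-1.00846638 -3.8759767  -0.49979889] [-0.72349619  0.30071804 -0.23632195]
```

Fence contact felt. The moment puts the contact at the fence's front corner, so the batten's far end is a hair off. I trim the yaw by feel.

>>> servo_tool(gripper=[-1,-1,-1], translation=[[0,-0.0003,0],[0,-0.0003,0],[0,-0.0003,0]], twist=[[0,0,0.2],[0,0,0.4],[0,0,0.4]])

```text
time: 11.95
position: [546.7, 61.4, 25.5]
tool_rot: [-179.9, -0.0, 173.8]
wrist_force: [-1.1, -4.8, -0.6]
gripper_width: 39.7
grasp_force: 40.0
```

```bash
cat > st.py <<'E'
from station import r
import numpy as np
s=r.read_state()
for k in("time","position","tool_rot","wrist_force","wrist_torque"):print(k,np.round(s[k],3).tolist(),end=" ")
print(s["gripper_width"].__round__(1),s["grasp_force"].__round__(1))
F,T=np.array(s["wrist_force"]),np.array(s["wrist_torque"])
E
python3 st.py
```

```text
time 11.95 position [546.74, 61.396, 25.51] tool_rot [-179.911, -0.008, 173.788] wrist_force [-1.078, -4.783, -0.605] wrist_torque [-0.974, 0.318, -0.276] 39.7 40.0
```

>>> servo_tool(gripper=[-1,-1,-1], translation=[[0,-0.0002,0],[0,-0.0003,0],[0,-0.0003,0]], twist=[[0,0,0.2],[0,0,0.4],[0,0,0.4]])

```text
time: 12.2
position: [546.8, 61.1, 25.5]
tool_rot: [-179.9, -0.0, 174.2]
wrist_force: [-1.7, -5.3, -0.3]
gripper_width: 39.6
grasp_force: 40.0
```

```bash
python3 st.py
```

```text
time 12.2 position [546.753, 61.057, 25.495] tool_rot [-179.912, -0.008, 174.169] wrist_force [-1.72, -5.276, -0.274] wrist_torque [-0.965, 0.263, -0.412] 39.6 40.0
```

>>> servo_tool(gripper=[-1,-1,-1], translation=[[0,-0.0003,0],[0,-0.0005,0],[0,-0.0005,0]], twist=[[0,0,0.2],[0,0,0.2],[0,0,0.2]])

```text
time: 12.45
position: [546.8, 61.0, 25.5]
tool_rot: [-180.0, -0.0, 174.4]
wrist_force: [-1.0, -4.6, -0.8]
gripper_width: 39.8
grasp_force: 40.1
```

```bash
python3 st.py
```

```text
time 12.45 position [546.782, 61.046, 25.493] tool_rot [-179.97, -0.01, 174.355] wrist_force [-0.973, -4.565, -0.813] wrist_torque [-0.97, 0.324, -0.552] 39.8 40.1
```

>>> servo_tool(gripper=[-1,-1,-1], translation=[[0,-0.0003,0],[0,-0.0003,0],[0,-0.0003,0]], twist=[[0,0,0.2],[0,0,0.2],[0,0,0.2]])

```text
time: 12.7
position: [546.8, 61.0, 25.4]
tool_rot: [-180.0, -0.0, 174.6]
wrist_force: [-1.1, -5.6, -0.0]
gripper_width: 39.5
grasp_force: 40.2
```

```bash
python3 st.py
```

```text
time 12.7 position [546.781, 60.988, 25.434] tool_rot [-179.988, -0.011, 174.564] wrist_force [-1.083, -5.589, -0.047] wrist_torque [-0.924, 0.324, -0.766] 39.5 40.2
```

>>> servo_tool(gripper=[-1,-1,-1], translation=[[0,-0.0003,-0.0005],[0,-0.0006,-0.001],[0,-0.0006,-0.001]], twist=[[0,0,-0.2],[0,0,-0.25],[0,0,-0.25]])

```text
time: 12.95
position: [546.8, 61.0, 24.7]
tool_rot: [180.0, -0.0, 174.4]
wrist_force: [-2.8, -3.2, 1.1]
gripper_width: 39.5
grasp_force: 40.1
```

```bash
python3 st.py
```

```text
time 12.95 position [546.783, 60.972, 24.673] tool_rot [179.959, -0.007, 174.365] wrist_force [-2.761, -3.202, 1.052] wrist_torque [-0.685, 0.415, -0.579] 39.5 40.1
```

>>> servo_tool(gripper=[-1,-1,-1,-1], translation=[[0.0007,-0.0001,0],[0.0014,-0.0002,0],[0.002,-0.0002,0],[0.002,-0.0002,0]], twist=[[0,0,0],[0,0,0],[0,0,0],[0,0,0]])

```text
time: 13.28
position: [547.6, 60.8, 24.5]
tool_rot: [180.0, -0.2, 174.4]
wrist_force: [-5.2, -3.3, 2.4]
gripper_width: 39.8
grasp_force: 40.1
```

```bash
python3 st.py
```

```text
time 13.283 position [547.603, 60.805, 24.514] tool_rot [179.988, -0.178, 174.38] wrist_force [-5.182, -3.265, 2.435] wrist_torque [-0.638, 1.063, -0.52] 39.8 40.1
```

>>> servo_tool(gripper=[-1,-1,-1], translation=[[0,-0.0004,0.0006],[0,-0.0004,0.0008],[0,-0.0004,0.0008]], twist=[[0,0,0],[0,0,0],[0,0,0]])

```text
time: 13.53
position: [548.5, 60.4, 24.9]
tool_rot: [180.0, -0.0, 174.4]
wrist_force: [-1.8, -2.5, -0.4]
gripper_width: 39.9
grasp_force: 40.1
```

```bash
python3 st.py
```

```text
time 13.533 position [548.525, 60.376, 24.922] tool_rot [179.971, -0.048, 174.38] wrist_force [-1.824, -2.528, -0.442] wrist_torque [-0.487, 0.554, -0.434] 39.9 40.1
```

>>> servo_tool(gripper=[-1,-1,-1], translation=[[0.0004,0,0],[0.0007,-0.0001,0],[0.0007,-0.0001,0]], twist=[[0,0,0],[0,0,0],[0,0,0]])

```text
time: 13.78
position: [549.4, 60.2, 25.0]
tool_rot: [180.0, -0.0, 174.4]
wrist_force: [-2.8, -2.7, -1.6]
gripper_width: 39.6
grasp_force: 40.0
```

```bash
python3 st.py
```

```text
time 13.783 position [549.429, 60.18, 25.04] tool_rot [179.974, -0.033, 174.37] wrist_force [-2.768, -2.727, -1.614] wrist_torque [-0.397, 0.552, -0.405] 39.6 40.0
```

>>> servo_tool(gripper=[-1,-1,-1], translation=[[0.0004,0,0],[0.0005,0,0],[0.0005,0,0]], twist=[[0,0,0],[0,0,0],[0,0,0]])

```text
time: 14.03
position: [549.4, 60.2, 25.0]
tool_rot: [180.0, -0.1, 174.4]
wrist_force: [-4.2, -1.5, -1.2]
gripper_width: 39.7
grasp_force: 40.0
```

```bash
python3 st.py
```

```text
time 14.033 position [549.426, 60.166, 24.978] tool_rot [179.982, -0.089, 174.365] wrist_force [-4.224, -1.473, -1.238] wrist_torque [-0.327, 0.814, -0.369] 39.7 40.0
```

>>> servo_tool(gripper=[-1,-1,-1], translation=[[0,0.0002,-0.0004],[0,0.0003,-0.0006],[0,0.0003,-0.0006]], twist=[[0,0,0],[0,0,0],[0,0,0]])

```text
time: 14.28
position: [549.5, 60.3, 24.5]
tool_rot: [180.0, -0.1, 174.4]
wrist_force: [-5.0, -2.1, -1.4]
gripper_width: 39.7
grasp_force: 40.1
```

```bash
python3 st.py
```

```text
time 14.283 position [549.473, 60.297, 24.546] tool_rot [179.998, -0.074, 174.353] wrist_force [-5.011, -2.097, -1.375] wrist_torque [-0.401, 0.918, -0.408] 39.7 40.1
```

>>> servo_tool(gripper=[-0.1,0.1,0.4,0.4,0.4,0.4], translation=[[0,0,0],[0,0,0],[0,0,0],[0,0,0],[0,0,0],[0,0,0]], twist=[[0,0,0],[0,0,0],[0,0,0],[0,0,0],[0,0,0],[0,0,0]])

```text
time: 14.78
position: [550.6, 60.4, 25.1]
tool_rot: [180.0, 0.1, 174.4]
wrist_force: [0.9, 0.1, 0.2]
gripper_width: 65.4
grasp_force: 0.0
```

```bash
python3 st.py
```

```text
time 14.783 position [550.581, 60.396, 25.072] tool_rot [179.974, 0.072, 174.369] wrist_force [0.909, 0.084, 0.239] wrist_torque [-0.013, 0.079, 0.007] 65.4 0.0
```

>>> servo_tool(gripper=[0.4,0.5,1,1,1,1,1], translation=[[0,0,0.015],[0,0,0.04],[0,0,0.075],[0,0,0.11],[0,0,0.14],[0,0,0.15],[0,0,0.15]], twist=[[0,0,0],[0,0,0],[0,0,0],[0,0,0],[0,0,0],[0,0,0],[0,0,0]])

```text
time: 15.37
position: [552.1, 60.3, 178.5]
tool_rot: [179.9, 0.4, 174.4]
wrist_force: [-0.1, 0.5, -0.1]
gripper_width: 93.9
grasp_force: 0.0
```

```bash
python3 - <<'E'
from station import r
from h import *
s=r.read_state();print(s["position"].round(1) if hasattr(s["position"],"round") else s["position"])
fs={n:r.grab_frame(n) for n in("scene","top","wrist")}
for n in("scene","top"):
    f=fs[n];w=world(f);z=w[...,2]
    def roi(x0,x1,y0,y1,z0,z1):return (w[...,0]>x0)&(w[...,0]<x1)&(w[...,1]>y0)&(w[...,1]<y1)&(z>z0)&(z<z1)
    for nm,m in(("knob",roi(600,740,0,120,147,170)),("batt",roi(470,720,0,100,39,46)),("bed",roi(430,820,-50,200,14,23))):
        m=blob(m);print(n,nm,m.sum(),np.median(z[m]).round(1),rect(w[m][:,:2]),pca(w[m][:,:2]))
a=cv2.resize(fs["scene"]["frame"][175:255,225:340],(460,320),interpolation=cv2.INTER_CUBIC)
b=cv2.resize(fs["wrist"]["frame"],(340,255));b=np.vstack([b,np.zeros((65,340,3),np.uint8)])
cv2.imwrite("pics/m5.png",np.hstack([a,b])[:,:,::-1])
E
```

```text
[552.1  60.3 178.5]
scene knob 106 152.4 (array([678.2,  44.2]), array([43.5, 41.7]), 47.48, [[648.0999755859375, 42.29999923706055], [678.7999877929688, 14.100000381469727], [708.2000122070312, 46.20000076293945], [677.5, 74.30000305175781]]) (array([677. ,  43.1]), np.float64(-149.91))
scene batt 597 42.5 (array([598.6,  53.8]), array([ 46.9, 241. ]), 83.05, [[476.20001220703125, 45.0], [715.4000244140625, 15.899999618530273], [721.0999755859375, 62.5], [481.8999938964844, 91.5999984741211]]) (array([590. ,  53.6]), np.float64(172.65))
scene bed 1189 18.8 (array([644.6,  49.1]), array([135.2, 330.7]), 83.25, [[472.3999938964844, 1.399999976158142], [800.7999877929688, -37.5], [816.7000122070312, 96.80000305175781], [488.29998779296875, 135.6999969482422]]) (array([613.2,  21.1]), np.float64(165.72))
top knob 93 152.2 (array([680.8,  32.2]), array([43.6, 19.3]), 2.16, [[658.7000122070312, 41.099998474121094], [659.4000244140625, 21.799999237060547], [702.9000244140625, 23.399999618530273], [702.2000122070312, 42.70000076293945]]) (array([678.6,  34. ]), np.float64(-177.98))
top batt 133 42.7 (array([521.8,  48.1]), array([85.6, 18. ]), 1.44, [[478.79998779296875, 56.0], [479.20001220703125, 38.0], [564.7999877929688, 40.20000076293945], [564.2999877929688, 58.20000076293945]]) (array([526. ,  50.2]), np.float64(179.6))
top bed 554 18.7 (array([722.2,  -2.9]), array([ 45.6, 165.3]), 83.48, [[637.5, -16.200000762939453], [801.7000122070312, -34.900001525878906], [806.9000244140625, 10.399999618530273], [642.5999755859375, 29.200000762939453]]) (array([718.7,  -5.6]), np.float64(169.43))
```

View pics/m5.png

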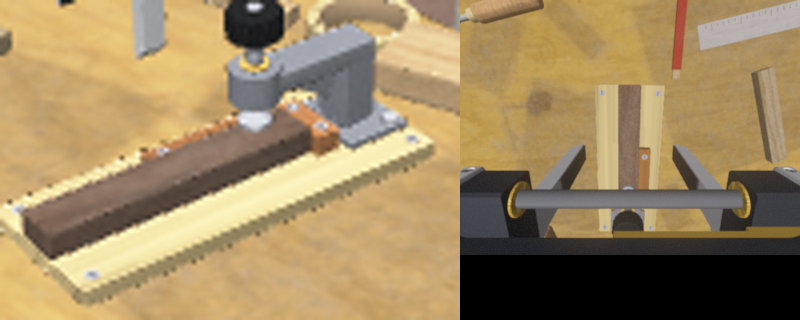

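Home as far as can be seen. In the scene crop (left) the batten end is at the stop (310,130) and its front is flush with the bed front. The wrist view (right) shows it alongside the fence at (645,165). A quick numeric check of the seating and knob follows.

```bash
python3 - <<'E'
from station import r
from h import *
f=r.grab_frame("wrist");np.savez("w5.npz",**f);w=world(f);z=w[...,2]
hsv=cv2.cvtColor(f["frame"],cv2.COLOR_RGB2HSV)
b=blob((z>37)&(z<46)&(w[...,0]<640)&(f["frame"].astype(int).sum(2)<330));print("batt",b.sum(),np.median(z[b]),rect(w[b][:,:2]),pca(w[b][:,:2]))
bed=blob((z>13)&(z<23)|b);
def edges(m,name):
    xs=[];L=[];R=[]
    for x in range(490,620,8):
        q=w[m&(abs(w[...,0]-x)<3)]
        if len(q)<10: continue
        xs.append(x);L.append(q[:,1].max());R.append(q[:,1].min())
    print(name,"L",np.polyfit(np.array(xs)-599,L,1).round(4),"R",np.polyfit(np.array(xs)-599,R,1).round(4),len(xs))
edges(b,"batt");edges(bed,"bed")
fe=blob((z>29)&(z<38)&(w[...,0]>580)&(w[...,1]>60)&(w[...,0]<720));print("fence",fe.sum(),rect(w[fe][:,:2]))
k=blob((z>140)&(z<170)&(w[...,0]>640));print("knob",k.sum(),rect(w[k][:,:2]))
cv2.imwrite("pics/w5.png",cv2.resize(f["frame"][130:400,200:380],(400,600))[:,:,::-1])
E
```

```text
batt 1112 40.350947352573776 (array([522.9,  60.5]), array([28.2, 84.1]), 83.54, [[479.5, 51.20000076293945], [563.0, 41.70000076293945], [566.2000122070312, 69.69999694824219], [482.70001220703125, 79.19999694824219]]) (array([510.7,  57.7]), np.float64(-13.67))
batt L [-0.4227 32.5115] R [-0.1156 37.4844] 10
bed L [-0.115  34.2016] R [-0.114 -8.673] 17
fence 1167 (array([645.9,  82.3]), array([21.6, 85.9]), 83.48, [[602.0, 76.4000015258789], [687.2999877929688, 66.69999694824219], [689.7999877929688, 88.19999694824219], [604.4000244140625, 97.9000015258789]])
knob 944 (array([668.5,  47.2]), array([45.5, 24.8]), 88.95, [[655.7000122070312, 24.700000762939453], [680.5, 24.200000762939453], [681.2999877929688, 69.69999694824219], [656.5, 70.19999694824219]])
```

View pics/w5.png

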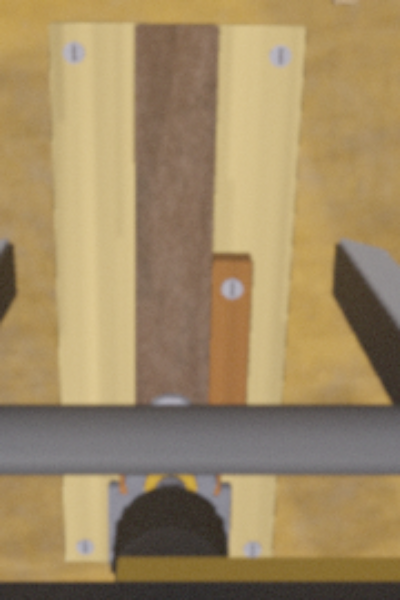

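Batten and bed edges are parallel to 0.1°, and the batten's side at y≈77 meets the fence face. It is seated. The knob is at about (679,47). I go over it and centre by touch, first across y.

>>> servo_tool(gripper=[1,1,1,1,1,1,1], translation=[[0.025,-0.0025,0.003],[0.06,-0.006,0.003],[0.095,-0.01,0.003],[0.12,-0.0125,0.003],[0.128,-0.0132,0.003],[0.1285,-0.0132,0],[0.1285,-0.0132,0]], twist=[[0,0,0],[0,0,0],[0,0,0],[0,0,0],[0,0,0],[0,0,0],[0,0,0]])

```text
time: 16.15
position: [677.1, 47.1, 171.8]
tool_rot: [-180.0, -0.3, 174.4]
wrist_force: [-0.5, -0.0, -0.7]
gripper_width: 93.9
grasp_force: 0.0
```

>>> servo_tool(gripper=[1,1,1,1,1,1], translation=[[0,0,-0.015],[0,0,-0.035],[0,0,-0.045],[0,0,-0.05],[0,0,-0.05],[0,0,-0.05]], twist=[[0,0,0],[0,0,0],[0,0,0],[0,0,0],[0,0,0],[0,0,0]])

```text
time: 16.65
position: [678.1, 47.2, 125.2]
tool_rot: [180.0, 0.0, 174.4]
wrist_force: [-0.1, -0.3, 0.3]
gripper_width: 94.1
grasp_force: 0.0
```

```bash
python3 st.py
```

```text
time 16.65 position [678.134, 47.181, 125.244] tool_rot [179.992, 0.009, 174.366] wrist_force [-0.134, -0.275, 0.322] wrist_torque [-0.046, 0.045, -0.01] 94.1 0.0
```

Close lightly to find y.

>>> servo_tool(gripper=[0.2,0.1,0,-0.02,-0.04,-0.06,-0.08,-0.1,-0.1,-0.1], translation=[[0,0,0],[0,0,0],[0,0,0],[0,0,0],[0,0,0],[0,0,0],[0,0,0],[0,0,0],[0,0,0],[0,0,0]], twist=[[0,0,0],[0,0,0],[0,0,0],[0,0,0],[0,0,0],[0,0,0],[0,0,0],[0,0,0],[0,0,0],[0,0,0]], newtons=6)

```text
time: 17.48
position: [678.5, 46.1, 124.7]
tool_rot: [-179.9, -0.0, 174.3]
wrist_force: [-0.9, -2.4, 0.4]
gripper_width: 43.9
grasp_force: 6.0
```

```bash
python3 st.py
```

```text
time 17.483 position [678.505, 46.12, 124.721] tool_rot [-179.923, -0.004, 174.319] wrist_force [-0.899, -2.373, 0.417] wrist_torque [-0.482, 0.101, -0.004] 43.9 6.0
```

>>> servo_tool(gripper=[0.3,0.6,0.6,0.6,0.6,0.6,0.6,0.6,0.6,0.6], translation=[[0,0,0],[0,0,0],[0,-0.0011,0],[0,-0.0011,0],[0,-0.0011,0],[0,-0.0011,0],[0,-0.0011,0],[0,-0.0011,0],[0,-0.0011,0],[0,-0.0011,0]], twist=[[0,0,0],[0,0,0],[0,0,-5],[0,0,-12],[0,0,-19],[0,0,-26],[0,0,-33],[0,0,-40],[0,0,-47],[0,0,-54]])

```text
time: 18.32
position: [678.6, 46.7, 124.6]
tool_rot: [180.0, -0.1, 120.0]
wrist_force: [0.4, 0.2, -0.2]
gripper_width: 75.0
grasp_force: 0.0
```

>>> servo_tool(gripper=[0.6,0.6,0.6,0.6,0.6,0.6,0.6], translation=[[0,0,0],[0,0,0],[0,0,0],[0,0,0],[0,0,0],[0,0,0],[0,0,0]], twist=[[0,0,-7],[0,0,-14],[0,0,-21],[0,0,-26],[0,0,-30],[0,0,-30],[0,0,-30]])

```text
time: 18.9
position: [678.6, 46.4, 124.7]
tool_rot: [180.0, -0.0, 90.5]
wrist_force: [0.7, -0.5, -0.7]
gripper_width: 75.2
grasp_force: 0.0
```

```bash
python3 st.py
```

```text
time 18.9 position [678.581, 46.424, 124.688] tool_rot [179.99, -0.035, 90.487] wrist_force [0.728, -0.45, -0.745] wrist_torque [-0.019, 0.086, -0.001] 75.2 0.0
```

>>> servo_tool(gripper=[0.2,0.1,0,-0.02,-0.04,-0.06,-0.08,-0.1,-0.1,-0.1], translation=[[0,0,0],[0,0,0],[0,0,0],[0,0,0],[0,0,0],[0,0,0],[0,0,0],[0,0,0],[0,0,0],[0,0,0]], twist=[[0,0,0],[0,0,0],[0,0,0],[0,0,0],[0,0,0],[0,0,0],[0,0,0],[0,0,0],[0,0,0],[0,0,0]], newtons=6)

```text
time: 19.73
position: [679.9, 45.9, 124.8]
tool_rot: [179.8, -0.0, 90.4]
wrist_force: [4.6, -1.0, -1.9]
gripper_width: 44.1
grasp_force: 6.0
```

```bash
python3 st.py
```

```text
time 19.733 position [679.924, 45.946, 124.778] tool_rot [179.812, -0.006, 90.358] wrist_force [4.551, -1.032, -1.884] wrist_torque [-0.059, -0.983, -0.007] 44.1 6.0
```

The knob centre is (679.9, 46.1). I shift there and wind the wrist back to the start yaw for one long clockwise turn.

>>> servo_tool(gripper=[0.3,0.6,0.6,0.6,0.6,0.6,0.6,0.6,0.6,0.6], translation=[[0,0,0],[0,0,0],[0.0013,-0.0002,0],[0.0013,-0.0002,0],[0.0013,-0.0002,0],[0.0013,-0.0002,-0.001],[0.0013,-0.0002,-0.001],[0.0013,-0.0002,-0.001],[0.0013,-0.0002,-0.001],[0.0013,-0.0002,-0.001]], twist=[[0,0,0],[0,0,0],[0,0,5],[0,0,12],[0,0,19],[0,0,26],[0,0,33],[0,0,40],[0,0,47],[0,0,54]])

```text
time: 20.57
position: [678.9, 45.7, 123.7]
tool_rot: [-179.9, -0.1, 144.7]
wrist_force: [-0.1, 1.4, 0.4]
gripper_width: 75.1
grasp_force: 0.0
```

>>> servo_tool(gripper=[0.6,0.6,0.6,0.6,0.6,0.6,0.6,0.6,0.6,0.6], translation=[[0,0,0],[0,0,0],[0,0,0],[0,0,0],[0,0,0],[0,0,0],[0,0,0],[0,0,0],[0,0,0],[0,0,0]], twist=[[0,0,7],[0,0,14],[0,0,21],[0,0,28],[0,0,35],[0,0,42],[0,0,49],[0,0,56],[0,0,63],[0,0,66]])

```text
time: 21.4
position: [678.9, 45.7, 123.6]
tool_rot: [179.9, -0.1, -149.4]
wrist_force: [-0.5, -0.2, -0.1]
gripper_width: 75.1
grasp_force: 0.0
```

>>> servo_tool(gripper=[0.2,0.1,0,-0.02,-0.04,-0.06,-0.08,-0.1,-0.1,-0.1], translation=[[0,0,0],[0,0,0],[0,0,0],[0,0,0],[0,0,0],[0,0,0],[0,0,0],[0,0,0],[0,0,0],[0,0,0]], twist=[[0,0,0],[0,0,0],[0,0,0],[0,0,0],[0,0,0],[0,0,0],[0,0,0],[0,0,0],[0,0,0],[0,0,0]], newtons=10)

```text
time: 22.23
position: [680.0, 45.4, 123.7]
tool_rot: [-180.0, -0.0, -149.7]
wrist_force: [1.5, -1.5, -0.4]
gripper_width: 43.7
grasp_force: 10.0
```

```bash
python3 st.py
```

```text
time 22.233 position [679.951, 45.446, 123.737] tool_rot [-179.979, -0.001, -149.661] wrist_force [1.529, -1.461, -0.424] wrist_torque [-0.096, -0.138, -0.015] 43.7 10.0
```

>>> servo_tool(gripper=[-0.3,-0.3,-0.3], translation=[[0.0002,-0.0002,0],[0.0003,-0.0003,0],[0.0003,-0.0003,0]], twist=[[0,0,0],[0,0,0],[0,0,0]], newtons=40)

```text
time: 22.48
position: [680.0, 45.5, 123.7]
tool_rot: [180.0, -0.0, -149.6]
wrist_force: [-0.9, -1.3, -0.9]
gripper_width: 43.3
grasp_force: 40.0
```

```bash
python3 st.py
```

```text
time 22.483 position [680.023, 45.451, 123.719] tool_rot [179.982, -0.015, -149.645] wrist_force [-0.878, -1.277, -0.905] wrist_torque [-0.127, 0.091, 0.007] 43.3 40.0
```

>>> servo_tool(gripper=[-0.3,-0.3,-0.3,-0.3,-0.3,-0.3], translation=[[0,0,-0.0001],[0,0,-0.0003],[0,0,-0.0006],[0,0,-0.0009],[0,0,-0.001],[0,0,-0.001]], twist=[[0,0,-2],[0,0,-6],[0,0,-12],[0,0,-18],[0,0,-20],[0,0,-20]])

```text
time: 22.98
position: [680.0, 45.6, 122.7]
tool_rot: [180.0, -0.0, -169.6]
wrist_force: [-0.2, -1.1, 0.0]
gripper_width: 43.5
grasp_force: 40.0
```

```bash
python3 st.py
```

```text
time 22.983 position [679.998, 45.602, 122.684] tool_rot [179.986, -0.018, -169.637] wrist_force [-0.212, -1.062, 0.007] wrist_torque [-0.018, 0.077, 0.079] 43.5 40.0
```

>>> servo_tool(gripper=[-0.3,-0.3,-0.3,-0.3,-0.3,-0.3,-0.3,-0.3,-0.3,-0.3], translation=[[0,0,-0.0002],[0,0,-0.0005],[0,0,-0.0008],[0,0,-0.0011],[0,0,-0.0014],[0,0,-0.0017],[0,0,-0.002],[0,0,-0.0024],[0,0,-0.0027],[0,0,-0.003]], twist=[[0,0,-4],[0,0,-10],[0,0,-16],[0,0,-22],[0,0,-28],[0,0,-34],[0,0,-40],[0,0,-46],[0,0,-52],[0,0,-58]])

```text
time: 23.82
position: [680.2, 46.0, 119.6]
tool_rot: [180.0, -0.0, 132.2]
wrist_force: [-0.1, 0.2, -0.8]
gripper_width: 43.4
grasp_force: 40.0
```

```bash
python3 st.py
```

```text
time 23.817 position [680.171, 46.033, 119.637] tool_rot [179.959, -0.033, 132.193] wrist_force [-0.109, 0.181, -0.844] wrist_torque [-0.007, -0.012, 0.276] 43.4 40.0
```

>>> servo_tool(gripper=[-0.3,-0.3,-0.3,-0.3,-0.3,-0.3,-0.3,-0.3], translation=[[0,0,-0.0003],[0,0,-0.0006],[0,0,-0.0009],[0,0,-0.0012],[0,0,-0.0015],[0,0,-0.0018],[0,0,-0.002],[0,0,-0.0022]], twist=[[0,0,-6],[0,0,-12],[0,0,-18],[0,0,-24],[0,0,-30],[0,0,-35],[0,0,-39],[0,0,-42]])

```text
time: 24.48
position: [680.5, 46.1, 117.5]
tool_rot: [179.9, -0.1, 90.3]
wrist_force: [0.1, 0.2, -1.0]
gripper_width: 43.6
grasp_force: 40.0
```

```bash
python3 st.py
```

```text
time 24.483 position [680.505, 46.096, 117.5] tool_rot [179.941, -0.05, 90.308] wrist_force [0.064, 0.165, -1.047] wrist_torque [-0.03, -0.139, 0.272] 43.6 40.0
```

>>> servo_tool(gripper=[-0.3,-0.3,-0.3], translation=[[0,0,-0.0001],[0,0,-0.0002],[0,0,-0.0003]], twist=[[0,0,-2],[0,0,-4],[0,0,-6]])

```text
time: 24.73
position: [680.6, 46.1, 117.2]
tool_rot: [179.9, -0.1, 84.4]
wrist_force: [1.4, -0.8, -1.2]
gripper_width: 43.6
grasp_force: 40.0
```

```bash
python3 st.py
```

```text
time 24.733 position [680.56, 46.074, 117.178] tool_rot [179.942, -0.055, 84.393] wrist_force [1.366, -0.774, -1.192] wrist_torque [-0.057, -0.161, 0.251] 43.6 40.0
```

>>> servo_tool(gripper=[-0.3,-0.3,-0.3], translation=[[0,0,-0.0001],[0,0,-0.0002],[0,0,-0.0003]], twist=[[0,0,-2],[0,0,-4],[0,0,-6]])

```text
time: 24.98
position: [680.6, 46.1, 116.9]
tool_rot: [179.9, -0.1, 78.4]
wrist_force: [1.5, 0.2, -0.4]
gripper_width: 43.6
grasp_force: 40.0
```

```bash
python3 st.py
```

```text
time 24.983 position [680.581, 46.103, 116.854] tool_rot [179.944, -0.061, 78.396] wrist_force [1.479, 0.212, -0.384] wrist_torque [-0.06, -0.188, 0.291] 43.6 40.0
```

>>> servo_tool(gripper=[-0.3,-0.3], translation=[[0,0,-0.0001],[0,0,-0.0002]], twist=[[0,0,-2],[0,0,-4]])

```text
time: 25.15
position: [680.6, 46.1, 116.6]
tool_rot: [179.9, -0.1, 74.4]
wrist_force: [1.7, 0.7, -0.7]
gripper_width: 43.7
grasp_force: 40.0
```

```bash
python3 st.py
```

```text
time 25.15 position [680.601, 46.063, 116.625] tool_rot [179.948, -0.063, 74.394] wrist_force [1.734, 0.718, -0.741] wrist_torque [-0.017, -0.182, 0.334] 43.7 40.0
```

>>> servo_tool(gripper=[-0.3,-0.3], translation=[[0,0,-0.0001],[0,0,-0.0001]], twist=[[0,0,-1],[0,0,-2]])

```text
time: 25.32
position: [680.6, 46.0, 116.5]
tool_rot: [180.0, -0.1, 72.4]
wrist_force: [2.1, 1.3, -0.7]
gripper_width: 43.4
grasp_force: 40.0
```

```bash
python3 st.py
```

```text
time 25.317 position [680.579, 46.002, 116.545] tool_rot [179.951, -0.06, 72.395] wrist_force [2.149, 1.257, -0.653] wrist_torque [0.051, -0.314, 0.325] 43.4 40.0
```

>>> servo_tool(gripper=[-0.3,-0.3], translation=[[0,0,-0.0001],[0,0,-0.0001]], twist=[[0,0,-1],[0,0,-2]])

```text
time: 25.48
position: [680.6, 45.9, 116.5]
tool_rot: [180.0, -0.1, 70.3]
wrist_force: [2.9, 0.5, -2.2]
gripper_width: 43.7
grasp_force: 40.0
```

```bash
python3 st.py
```

```text
time 25.483 position [680.556, 45.882, 116.458] tool_rot [179.955, -0.057, 70.326] wrist_force [2.891, 0.507, -2.232] wrist_torque [0.169, -0.433, 0.275] 43.7 40.0
```

>>> servo_tool(gripper=[-0.3,-0.3], translation=[[-0.0002,0,-0.0001],[-0.0004,0,-0.0002]], twist=[[0,0,-2],[0,0,-4]])

```text
time: 25.65
position: [680.5, 45.9, 116.2]
tool_rot: [179.9, -0.1, 66.3]
wrist_force: [3.3, 1.1, -2.2]
gripper_width: 43.1
grasp_force: 40.0
```

```bash
python3 st.py
```

```text
time 25.65 position [680.491, 45.873, 116.234] tool_rot [179.918, -0.079, 66.267] wrist_force [3.329, 1.13, -2.228] wrist_torque [0.199, -0.648, 0.338] 43.1 40.0
```

>>> servo_tool(gripper=[-0.3,-0.3], translation=[[0,0,-0.0001],[0,0,-0.0002]], twist=[[0,0,-2],[0,0,-4]])

```text
time: 25.82
position: [680.5, 45.9, 116.0]
tool_rot: [179.9, -0.1, 62.3]
wrist_force: [4.4, 1.1, -1.4]
gripper_width: 43.3
grasp_force: 40.0
```

```bash
python3 st.py
```

```text
time 25.817 position [680.522, 45.857, 116.008] tool_rot [179.922, -0.086, 62.263] wrist_force [4.437, 1.107, -1.446] wrist_torque [0.192, -0.632, 0.26] 43.3 40.0
```

>>> servo_tool(gripper=[-0.3,-0.3], translation=[[0.0004,0.0001,-0.0001],[0.0008,0.0002,-0.0002]], twist=[[0,0,-2],[0,0,-4]])

```text
time: 25.98
position: [680.7, 45.9, 115.8]
tool_rot: [180.0, -0.0, 58.3]
wrist_force: [1.2, 1.1, -0.8]
gripper_width: 43.6
grasp_force: 40.0
```

```bash
python3 st.py
```

```text
time 25.983 position [680.722, 45.895, 115.799] tool_rot [179.993, -0.027, 58.26] wrist_force [1.245, 1.131, -0.771] wrist_torque [0.047, -0.213, 0.328] 43.6 40.0
```

>>> servo_tool(gripper=[-0.3,-0.3], translation=[[0,0,-0.0001],[0,0,-0.0002]], twist=[[0,0,-2],[0,0,-4]])

```text
time: 26.15
position: [680.7, 45.9, 115.6]
tool_rot: [180.0, -0.0, 54.3]
wrist_force: [1.9, 1.1, -1.1]
gripper_width: 43.3
grasp_force: 40.0
```

```bash
python3 st.py
```

```text
time 26.15 position [680.694, 45.874, 115.574] tool_rot [179.997, -0.025, 54.255] wrist_force [1.922, 1.127, -1.08] wrist_torque [0.103, -0.381, 0.317] 43.3 40.0
```

>>> servo_tool(gripper=[-0.3,-0.3], translation=[[0.0002,0.0001,-0.0001],[0.0002,0.0001,-0.0002]], twist=[[0,0,-2],[0,0,-4]])

```text
time: 26.32
position: [680.8, 45.9, 115.4]
tool_rot: [-180.0, -0.0, 50.3]
wrist_force: [1.6, 1.0, -1.7]
gripper_width: 43.6
grasp_force: 40.0
```

```bash
python3 st.py
```

```text
time 26.317 position [680.767, 45.873, 115.364] tool_rot [-179.996, -0.003, 50.255] wrist_force [1.644, 0.973, -1.747] wrist_torque [0.031, -0.28, 0.327] 43.6 40.0
```

>>> servo_tool(gripper=[-0.3,-0.3], translation=[[0,0,-0.0001],[0,0,-0.0002]], twist=[[0,0,-1.5],[0,0,-3]])

```text
time: 26.48
position: [680.8, 45.9, 115.2]
tool_rot: [180.0, -0.0, 47.3]
wrist_force: [2.0, 1.2, -0.6]
gripper_width: 43.4
grasp_force: 40.0
```

```bash
python3 st.py
```

```text
time 26.483 position [680.777, 45.879, 115.225] tool_rot [179.999, -0.006, 47.279] wrist_force [1.962, 1.156, -0.627] wrist_torque [-0.009, -0.238, 0.249] 43.4 40.0
```

>>> servo_tool(gripper=[-0.3,-0.3], translation=[[0.0002,0.0001,-0.0001],[0.0002,0.0001,-0.0002]], twist=[[0,0,-2],[0,0,-4]])

```text
time: 26.65
position: [680.8, 45.8, 115.0]
tool_rot: [-180.0, 0.0, 43.3]
wrist_force: [0.8, 0.6, -0.8]
gripper_width: 43.5
grasp_force: 40.0
```

```bash
python3 st.py
```

```text
time 26.65 position [680.849, 45.833, 115.032] tool_rot [-179.995, 0.016, 43.251] wrist_force [0.802, 0.64, -0.818] wrist_torque [0.021, -0.133, 0.267] 43.5 40.0
```

>>> servo_tool(gripper=[-0.3,-0.3], translation=[[0,0,-0.0001],[0,0,-0.0001]], twist=[[0,0,-1.5],[0,0,-3]])

```text
time: 26.82
position: [680.9, 45.8, 114.9]
tool_rot: [-180.0, 0.0, 40.3]
wrist_force: [1.6, 0.6, -0.9]
gripper_width: 43.0
grasp_force: 40.0
```

```bash
python3 st.py
```

```text
time 26.817 position [680.864, 45.824, 114.882] tool_rot [-179.999, 0.016, 40.273] wrist_force [1.562, 0.649, -0.929] wrist_torque [0.002, -0.186, 0.292] 43.0 40.0
```

>>> servo_tool(gripper=[-0.3,-0.3], translation=[[0.0001,0.0001,-0.0001],[0.0002,0.0001,-0.0002]], twist=[[0,0,-1.5],[0,0,-3]])

```text
time: 26.98
position: [680.9, 45.8, 114.7]
tool_rot: [-180.0, 0.0, 37.3]
wrist_force: [0.1, 0.6, -0.1]
gripper_width: 43.2
grasp_force: 40.0
```

```bash
python3 st.py
```

```text
time 26.983 position [680.875, 45.848, 114.666] tool_rot [-179.989, 0.044, 37.274] wrist_force [0.107, 0.638, -0.056] wrist_torque [-0.094, -0.083, 0.297] 43.2 40.0
```

>>> servo_tool(gripper=[-0.3,-0.3], translation=[[0,0,-0.0001],[0,0,-0.0002]], twist=[[0,0,-1.5],[0,0,-3]])

```text
time: 27.15
position: [680.9, 45.8, 114.5]
tool_rot: [-180.0, 0.0, 34.3]
wrist_force: [1.8, 0.7, -0.6]
gripper_width: 43.6
grasp_force: 40.0
```

```bash
python3 st.py
```

```text
time 27.15 position [680.909, 45.797, 114.542] tool_rot [-179.997, 0.039, 34.269] wrist_force [1.799, 0.733, -0.601] wrist_torque [-0.046, -0.089, 0.299] 43.6 40.0
```

>>> servo_tool(gripper=[-0.3,-0.3], translation=[[0,0,-0.0001],[0.0001,0.0001,-0.0001]], twist=[[0,0,-1.5],[0,0,-3]])

```text
time: 27.32
position: [680.9, 45.8, 114.4]
tool_rot: [180.0, 0.1, 31.3]
wrist_force: [-0.1, 0.3, -0.7]
gripper_width: 43.2
grasp_force: 40.0
```

```bash
python3 st.py
```

```text
time 27.317 position [680.947, 45.786, 114.395] tool_rot [179.996, 0.054, 31.265] wrist_force [-0.127, 0.253, -0.713] wrist_torque [-0.123, -0.022, 0.299] 43.2 40.0
```

>>> servo_tool(gripper=[-0.3,-0.3], translation=[[0,0,-0.0001],[0,0,-0.0002]], twist=[[0,0,-1.5],[0,0,-3]])

```text
time: 27.48
position: [680.9, 45.8, 114.3]
tool_rot: [180.0, 0.1, 28.3]
wrist_force: [0.8, 0.1, -0.2]
gripper_width: 43.5
grasp_force: 40.0
```

```bash
python3 st.py
```

```text
time 27.483 position [680.935, 45.764, 114.251] tool_rot [179.991, 0.054, 28.265] wrist_force [0.838, 0.089, -0.24] wrist_torque [-0.129, -0.03, 0.278] 43.5 40.0
```

>>> servo_tool(gripper=[-0.3,-0.3], translation=[[0,0,-0.0001],[0.0001,0.0001,-0.0001]], twist=[[0,0,-1.5],[0,0,-3]])

```text
time: 27.65
position: [681.0, 45.8, 114.1]
tool_rot: [180.0, 0.1, 25.3]
wrist_force: [-0.0, -0.0, -0.4]
gripper_width: 43.4
grasp_force: 40.0
```

```bash
python3 st.py
```

```text
time 27.65 position [680.968, 45.761, 114.079] tool_rot [179.985, 0.069, 25.262] wrist_force [-0.014, -0.022, -0.436] wrist_torque [-0.157, 0.016, 0.322] 43.4 40.0
```

>>> servo_tool(gripper=[-0.3,-0.3], translation=[[0,0,-0.0001],[0,0,-0.0002]], twist=[[0,0,-1.5],[0,0,-3]])

```text
time: 27.82
position: [681.0, 45.7, 114.0]
tool_rot: [180.0, 0.1, 22.3]
wrist_force: [0.4, 0.5, -0.2]
gripper_width: 43.9
grasp_force: 40.0
```

```bash
python3 st.py
```

```text
time 27.817 position [680.991, 45.723, 114.017] tool_rot [179.976, 0.065, 22.265] wrist_force [0.355, 0.547, -0.21] wrist_torque [-0.123, -0.006, 0.34] 43.9 40.0
```

>>> servo_tool(gripper=[-0.3,-0.3], translation=[[0,0,0],[0,0,-0.0001]], twist=[[0,0,-1],[0,0,-2]])

```text
time: 27.98
position: [681.0, 45.7, 114.0]
tool_rot: [180.0, 0.1, 20.3]
wrist_force: [0.5, -1.3, 0.9]
gripper_width: 43.5
grasp_force: 40.0
```

```bash
python3 st.py
```

```text
time 27.983 position [681.034, 45.732, 113.99] tool_rot [179.972, 0.055, 20.286] wrist_force [0.529, -1.265, 0.936] wrist_torque [-0.188, 0.115, 0.379] 43.5 40.0
```

Torque is rising, so the pad is touching. Smaller steps now.

>>> servo_tool(gripper=[-0.3,-0.3], translation=[[0,0,0],[0,0,-0.0001]], twist=[[0,0,-0.5],[0,0,-1]])

```text
time: 28.15
position: [681.1, 45.8, 114.0]
tool_rot: [180.0, 0.0, 19.3]
wrist_force: [-1.0, -1.3, 1.7]
gripper_width: 43.5
grasp_force: 40.0
```

```bash
python3 st.py
```

```text
time 28.15 position [681.073, 45.77, 113.962] tool_rot [179.971, 0.045, 19.314] wrist_force [-0.972, -1.276, 1.744] wrist_torque [-0.273, 0.272, 0.41] 43.5 40.0
```

>>> servo_tool(gripper=[-0.3,-0.3], translation=[[0,0,0],[0,0,0]], twist=[[0,0,-0.5],[0,0,-1]])

```text
time: 28.32
position: [681.1, 45.8, 113.9]
tool_rot: [180.0, 0.0, 18.3]
wrist_force: [-0.3, -2.4, 1.2]
gripper_width: 43.1
grasp_force: 40.0
```

```bash
python3 st.py
```

```text
time 28.317 position [681.104, 45.771, 113.923] tool_rot [179.969, 0.041, 18.309] wrist_force [-0.346, -2.375, 1.226] wrist_torque [-0.39, 0.357, 0.406] 43.1 40.0
```

>>> servo_tool(gripper=[-0.3,-0.3], translation=[[0,0,0],[0,0,0]], twist=[[0,0,-0.5],[0,0,-1]])

```text
time: 28.48
position: [681.1, 45.8, 114.0]
tool_rot: [180.0, 0.0, 17.3]
wrist_force: [-1.1, -3.0, 1.6]
gripper_width: 43.3
grasp_force: 40.0
```

```bash
python3 st.py
```

```text
time 28.483 position [681.15, 45.795, 113.951] tool_rot [179.97, 0.033, 17.304] wrist_force [-1.058, -2.986, 1.598] wrist_torque [-0.446, 0.403, 0.471] 43.3 40.0
```

Torque trend is about 0.455 Nm, some 50 N. I relieve the side load, open and lift away.

>>> servo_tool(gripper=[-0.3,0.1,0.3,0.6,0.6,0.6], translation=[[-0.0002,-0.0005,0.0002],[-0.0002,-0.0005,0.0002],[-0.0002,-0.0005,0.0002],[-0.0002,-0.0005,0.0002],[-0.0002,-0.0005,0.0002],[-0.0002,-0.0005,0.0002]], twist=[[0,0,0],[0,0,0],[0,0,0],[0,0,0],[0,0,0],[0,0,0]])

```text
time: 28.98
position: [681.2, 45.8, 113.9]
tool_rot: [-180.0, -0.0, 17.3]
wrist_force: [0.4, -1.1, 0.2]
gripper_width: 72.5
grasp_force: 0.0
```

>>> servo_tool(gripper=[0.6,0.6,0.6,0.6,0.6,0.6,0.6,0.6,0.6,0.6], translation=[[0,0,0.01],[0,0,0.03],[0,0,0.055],[0,0,0.08],[-0.02,0,0.1],[-0.05,0,0.11],[-0.085,0,0.115],[-0.115,0,0.115],[-0.13,0,0.115],[-0.13,0,0.115]], twist=[[0,0,0],[0,0,0],[0,0,0],[0,0,0],[0,0,0],[0,0,0],[0,0,0],[0,0,0],[0,0,0],[0,0,0]])

```text
time: 29.82
position: [549.1, 45.9, 231.6]
tool_rot: [180.0, -0.2, 17.4]
wrist_force: [0.3, -0.4, -0.5]
gripper_width: 75.5
grasp_force: 0.0
```

```bash
python3 st.py; python3 - <<'E'
from station import r
from h import *
fs={n:r.grab_frame(n) for n in("scene","top","wrist")}
for n in("scene","top"):
    f=fs[n];w=world(f);z=w[...,2]
    def roi(x0,x1,y0,y1,z0,z1):return (w[...,0]>x0)&(w[...,0]<x1)&(w[...,1]>y0)&(w[...,1]<y1)&(z>z0)&(z<z1)
    for nm,m in(("knob",roi(600,740,0,120,136,155)),("batt",roi(470,720,0,100,39,46)),("bed",roi(430,820,-50,200,14,23))):
        m=blob(m);print(n,nm,m.sum(),np.median(z[m]).round(1),rect(w[m][:,:2]))
a=cv2.resize(fs["scene"]["frame"][175:255,225:340],(460,320),interpolation=cv2.INTER_CUBIC)
b=cv2.resize(fs["wrist"]["frame"],(340,255));b=np.vstack([b,np.zeros((65,340,3),np.uint8)])
cv2.imwrite("pics/m6.png",np.hstack([a,b])[:,:,::-1])
E
```

```text
time 29.817 position [549.12, 45.922, 231.578] tool_rot [179.954, -0.154, 17.371] wrist_force [0.267, -0.383, -0.478] wrist_torque [0.018, 0.14, 0.01] 75.5 0.0
scene knob 109 142.6 (array([678.1,  43.7]), array([43.2, 44.4]), 60.96, [[648.2000122070312, 35.5], [687.0, 14.0], [708.0, 51.79999923706055], [669.2000122070312, 73.30000305175781]])
scene batt 590 42.5 (array([599.5,  53.7]), array([ 47.4, 241.6]), 83.03, [[476.70001220703125, 44.900001525878906], [716.5, 15.600000381469727], [722.2000122070312, 62.599998474121094], [482.3999938964844, 91.9000015258789]])
scene bed 1049 18.6 (array([639.8,   7.6]), array([ 54.4, 334.1]), 83.05, [[470.70001220703125, 0.8999999761581421], [802.2999877929688, -39.599998474121094], [808.9000244140625, 14.399999618530273], [477.29998779296875, 54.79999923706055]])
top knob 27 140.9 (array([677.7,  26.8]), array([ 7.1, 31.7]), 87.15, [[661.7999877929688, 24.0], [693.4000244140625, 22.399999618530273], [693.7000122070312, 29.5], [662.0999755859375, 31.100000381469727]])
top batt 54 42.0 (array([578. ,  41.8]), array([11.5, 46.9]), 82.98, [[554.0999755859375, 38.900001525878906], [600.5999755859375, 33.20000076293945], [602.0, 44.599998474121094], [555.5, 50.29999923706055]])
top bed 635 18.4 (array([548.3,  17.2]), array([ 46.3, 145.7]), 82.98, [[473.20001220703125, 3.200000047683716], [617.7999877929688, -14.600000381469727], [623.5, 31.299999237060547], [478.8999938964844, 49.099998474121094]])
```

View pics/m6.png

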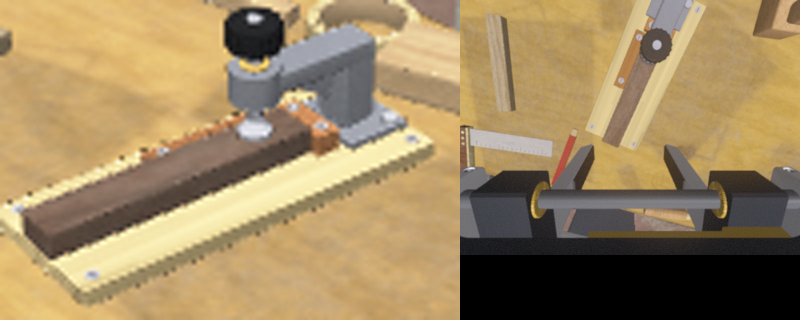

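The pad at (255,128) sits on the batten, which is still at the stop and fence. The jig and bystanders are where they were, and the gripper is clear. Handing in.

```bash
python3 -c "
from station import r
print(r.job_done())"
```

```text
the job is handed in; nothing more can be done
None
```

The batten is home against the end stop and side fence and clamped at an estimated 50 N (judged from about 0.455 Nm of knob torque), the gripper has let go and is clear, and the job was handed in at about 30 s, with no verdict returned.

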